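# Bring the angle block round on the carousel and bed it on the microscope base

## Task

Turn the hooded carousel without spinning it fast until the compartment holding the cast angle block stands still in the middle of the open front, leaving the other stock in the carousel. Take the block out and set it down gently on its feet at the middle of the microscope's light base, square to the base with its low toe towards the side with the dial, and let go. Then press lightly down first on the toe ledge and after that on the high flat top to feel that it does not rock, and leave it standing there; keep the reagent bottle where it is.

Things in the scene. Friction and masses are not known exactly. Their poses are not given: they have to be found in the camera images.
- carousel: The carousel's fixed foot: grey disc 344 mm across, 12 mm thick, on the bench; origin at the centre of its underside, on the turning axis, z up. Open on its own -x half (its front). Over its +x half (from x = +12 mm to the back) stands a clear hood with blue front edges, 116 mm high, roof underside at 112 mm, so the back compartments cannot be reached from above.
- turntable (a joint): Angle of the carousel's tray since the start, rad, growing counter-clockwise seen from above; no end stops; it stays where it is left (about 0.12 N m of friction). White tray 320 mm across with a hub (radius 30 mm, 100 mm high) and five 72 deg compartments parted by upright radial dividers 5 mm thick, from the hub to 156 mm from the axis, tops 88 mm above the bench.
- pocket (a point): Point on the floor in the middle of the block's compartment, 98 mm from the turning axis, 41 mm above the bench; turns with the tray. Dividers stand 36 deg to either side of it about the axis, the rest every 72 deg. Floors slope down outwards at 20 deg, from 64 mm above the bench by the hub to 22 mm at the outer lip (lip top 46 mm). Other stock stands about mid-compartment.
- opening (a point): Fixed point above the middle of the carousel's open front, 98 mm from the axis towards the carousel's -x, 50 mm above the bench: where the compartment is to be brought.
- block: The angle block, an aluminium casting 96 mm long (x), 44 mm wide (y, flat sides), some 40 mm high, about 0.3 kg; origin at the centre of its underside. Two cross feet 6 mm high, 14 mm long, at its ends. From its -x end: flat toe ledge (x -48 to -20 mm), cork-faced slope, flat top (x +18 to +48 mm). It starts feet down on the sloping floor, toe outwards, tilted 20 deg.
- block_center (a point): Centre of the angle block, half-way up (20 mm above its underside), with the block's axes; the block is grasped here across its 44 mm width.
- block_toe (a point): Point in the plane of the block's underside straight below the middle of the toe ledge, 34 mm from the block's centre towards -x. The upper face is left as cast: its height above this point is only known to be 15 to 22 mm.
- block_top (a point): Point in the plane of the block's underside straight below the middle of the high flat top, 34 mm from the block's centre towards +x. The upper face is left as cast: its height above this point is only known to be 36 to 44 mm.
- stage: The microscope's light base: white slab 250 mm (x) by 200 mm (y), top 28 mm above the bench, black round plate 98 mm across flush in its middle; origin at the centre of its underside. It cannot slide; its rubber feet give 0.4 mm per 10 N. Black dial on its front face, towards its own -x. Steel clips 3 mm high (screws 9 mm) lie along x, 61 to 71 mm either side of the middle.
- plate (a point): Centre of the black plate, on the top face of the light base.
- jar: Small amber jar with red cap, 42 mm across, 48 mm high, standing in another compartment; origin at the centre of its underside.
- weight: Brass weight with a knob, 42 mm across, 41 mm high, standing in another compartment; origin at the centre of its underside.
- adapter: Black adapter ring, 54 mm across, 20 mm high, lying in another compartment; origin at the centre of its underside.
- bottle: Glass reagent bottle with blue cap, 64 mm across, 130 mm high, standing on the bench beyond the light base; origin at the centre of its underside.
Not all that is in view belongs to the job. What is meant by the weight is not pink or purple, and is the larger of those in its own colour.

How it is judged:
On the way, in this order (a step that is already met when the one before it is completed fails the run):
1. the block's compartment stands still in the middle of the open front, the block still in it (horizontal distance between pocket and opening below 0.035 m and distance between block_center and pocket below 0.04 m and velocity of joint turntable between -0.1 and 0.1 rad/s), for 0.2 s.
2. the block stands level on its feet at the middle of the light base, toe to the dial, let go (angle between block's own z axis and vertical below 0.035 rad and horizontal distance between block_center and plate below 0.02 m and z of block in the frame of stage between 0.025 and 0.031 m and angle between the x axis of block and the x axis of stage, either way round below 0.26 rad and x of block_toe in the frame of stage below 0 m and contact force between the fingers and block below 0.2 N and linear speed of block below 0.02 m/s), for 0.2 s.
3. the toe ledge is pressed down (2 to 3 N or more) and the block does not rock (angle between block's own z axis and vertical below 0.035 rad and horizontal distance between block_center and plate below 0.02 m and z of block in the frame of stage between 0.025 and 0.031 m and angle between the x axis of block and the x axis of stage, either way round below 0.26 rad and x of block_toe in the frame of stage below 0 m and contact force between the fingers and block above 2 N and contact force between block and stage above 5 N and angular speed of block below 0.05 rad/s and horizontal distance between the grasp point and block_toe below 0.025 m), for 0.2 s.
4. the high top is pressed down (2 to 3 N or more) and the block does not rock (angle between block's own z axis and vertical below 0.035 rad and horizontal distance between block_center and plate below 0.02 m and z of block in the frame of stage between 0.025 and 0.031 m and angle between the x axis of block and the x axis of stage, either way round below 0.26 rad and x of block_toe in the frame of stage below 0 m and contact force between the fingers and block above 2 N and contact force between block and stage above 5 N and angular speed of block below 0.05 rad/s and horizontal distance between the grasp point and block_top below 0.025 m), for 0.2 s.
At the end, for the whole second after the job is handed in: Block at rest on its feet on the light base, let go, level within 2 deg, centre within 20 mm of the plate's, square within 15 deg, toe on the dial side; jar, weight and adapter still in the carousel; bottle upright within 30 mm of its start (angle between block's own z axis and vertical below 0.035 rad and horizontal distance between block_center and plate below 0.02 m and z of block in the frame of stage between 0.025 and 0.031 m and angle between the x axis of block and the x axis of stage, either way round below 0.26 rad and x of block_toe in the frame of stage below 0 m and contact force between the fingers and block below 0.2 N and linear speed of block below 0.01 m/s and distance of bottle from where it was at the start of the episode below 0.03 m and angle between bottle's own z axis and vertical below 0.1 rad and horizontal distance between each of jar, weight, adapter and carousel below 0.15 m and height (world z) of each of jar, weight, adapter below 0.075 m); the robot touches nothing.
It fails at once if the carousel is spun fast (over 3 rad/s) (velocity of joint turntable above 3 rad/s or velocity of joint turntable below -3 rad/s).
It fails at once if the block is dropped on or pressed hard against the light base (over 40 N) (contact force between block and stage above 40 N).
It fails at once if the jar, weight or adapter ring leaves the carousel (horizontal distance between any of jar, weight, adapter and carousel above 0.165 m).
It fails at once if the reagent bottle is knocked over or pushed away (distance of bottle from where it was at the start of the episode above 0.03 m or angle between bottle's own z axis and vertical above 0.3 rad).
It fails at once if the block is let fall onto the light base (moving over 0.3 m/s there with no finger on it) (horizontal distance between block and plate below 0.15 m and contact force between the fingers and block below 0.1 N and linear speed of block above 0.3 m/s).
It also fails if it takes over 72 s, if anything falls off the work surface, if the arm or the gripper's body presses on something with over 40 N, if the wrist force passes 120 N, or if a joint passes its speed limit or range.

## Robot

A 7-joint arm with a two-finger parallel gripper is mounted at the origin on the work surface. World frame = base frame: x ahead of the robot, y to its left, z up, the work surface at z = 0. Lengths are in m, angles in rad, forces in N, time in s.
With the tool pointing down it reaches from about 0.4 to 0.85 m from the base axis. Payload 10.4 kg.
Tool frame: the origin (TCP) lies midway between the tips of the shut fingers; the grasp point (between the pads) lies hold_point_z behind it (hold_point_z is the distance from the TCP to the grasp point, in m); z points along the fingers, y is the line along which they close (so a half turn about z gives the same grasp; the last joint's range is limited). The gripper opens to 87 mm and grips with 3 to 60 N. Pads are 19 mm wide; open, the fingers measure 117 mm over their backs; the gripper's body (75 mm by 190 mm) begins 51 mm behind the grasp point.
Start: joints at [-1.297, 0.332, -0.065, 1.46, 0.022, 1.35, -0.088], TCP at [0.183, 0.598, 0.223] pointing down, gripper open.
Joint ranges: [-2.6, 2.6], [-0.5, 2.12], [-1.47, 1.34], [0.16, 2.42], [-1.27, 4.41], [0.06, 2.06], [-2.6, 2.6]. Speed limits (rad/s): [2.22, 2.22, 2.79, 2.79, 3.14, 3.14, 3.14].

## Interface

Orientations are given as a unit quaternion [x, y, z, w].
In Python, from bench import * gives the robot as it stands. The module is installed in compiled form; this text tells all that it offers.
- The arm moves only by the tool drive_tool, never from a script. Its argument "increments" is a list of rows, each a list of 6 numbers: the shift along the tool's x, y, z scaled (see below), then the turn, a rotation vector about the tool's x, y, z scaled (see below). In form: [[dx, dy, dz, rx, ry, rz], ...]. A call has exactly 5 rows; each row is the pose to reach, as a shift and turn from the pose commanded when the call began, along the tool's axes at that moment; what a row does not reach only later rows make up. The controller multiplies each number of a shift by 300 mm and each number of a turn by pi/4 rad. A row lasts 1/12 s, in which the tool goes at most 41.7 mm and 7.16 degrees, less where a joint would pass 70% of its speed; a pose out of reach is approached as far as the arm can. A call with a number of a shift or a turn outside -1 to 1 is refused whole. A call with a gripper value outside its range is refused whole. "claw" is the closure, from 0 (fully open) to 1 (shut), set as the call begins (left out, the last holds). The fingers move at their own pace and stop on an object; "force" is the grip in N (left out, the last holds). Time passes only in rows, so rows that repeat a pose let the fingers close, or fill a call up. It gives the time, the measured TCP pose, the force, the opening and the grip force at its end, in the units of the state.
- read_state(): the state, without advancing time (a new reading comes with each control period).
- camera(name): name is "scene" or "top" or "wrist"; returns the picture (480x640x3 uint8, blue, green, red); there is no depth.
- get_calibration(name): a dict with "K" (3x3 intrinsics, pixels), "position" and "rotation" of the camera in the world. Camera axes: x right, y down, z forward; pixel columns grow to the right and rows downward; lengths in m; the calibration is good to about 2 mm. The wrist camera is an equidistant fisheye: a pixel r from the principal point sees the ray r / f radians off the axis. A picture is of the moment at which its call begins: read the wrist's pose just before it. get_calibration takes no time and is no camera call; for the wrist camera it gives the pose at the moment of the call.
- close_job(): hands the job in; it is judged then, once.
The state is a dict: "time": time; "joint_positions": joint angles; "joint_vel": joint speeds; "joint_torque": joint torques, N m; "ee_pos": TCP position; "eef_rot": TCP orientation; "ft_force": force on the tool from outside, world axes, zero at the start; "torque": the same for the moment, N m; "width": finger opening in m; "grip_force": force on a finger pad.
Only numpy, scipy, OpenCV 4.12 (cv2) and the standard library are available. Lean on these libraries where they do the work, as an engineer would, in place of code of your own. Each camera call takes 0.05 s, during which the arm holds its last target. There are 200 camera calls.

## Working session

There is one attempt and no reset: what is moved stays moved. The work goes in short steps, Python scripts to look and compute and a tool call to move; the robot and the scene stay as the last step left them, time stands still between calls to the robot, and variables do not carry over. Pictures are saved under pics/ and viewed, at most 10 in all, crops included, and the job is handed in when it is done.

Besides the shell and the picture viewer there is one more tool, called after "Request:" by a JSON object that holds its "fn" and its "kwargs". drive_tool: Moves the arm, as the interface text tells. Its arguments: {"type":"object","properties":{"increments":{"type":"array","items":{"type":"array","items":{"type":"number"}}},"claw":{"type":"number"},"force":{"type":"number"}},"required":["increments"]}

```bash
mkdir -p pics; python3 - <<'E'
from bench import *
import cv2
s=read_state();print(s)
for n in("scene","top"):
    cv2.imwrite(f"pics/{n}0.png",camera(n));print(n,get_calibration(n))
print(get_calibration("wrist"))
E
ls
```

```text
{'time': 0.0, 'joint_positions': array([-1.2965915 ,  0.33290427, -0.06471279,  1.46096493,  0.02157337,
        1.34988858, -0.08850847]), 'joint_vel': array([ 0.00109376, -0.00028606, -0.00032263,  0.00076849, -0.00028126,
       -0.00013258,  0.00063568]), 'joint_torque': array([ 7.35246194e-04, -6.23264194e+01,  2.47703085e-02, -3.89883971e+01,
       -6.14519650e-02,  4.00011067e-02,  1.36633084e-04]), 'ee_pos': array([0.1826652 , 0.59729527, 0.22172246]), 'eef_rot': array([ 1.47848733e-01,  9.89009712e-01, -7.29933236e-04, -8.99408560e-05]), 'ft_force': array([-0.20653129, -0.52080479, -0.34177675]), 'torque': array([-0.02613174, -0.00886569, -0.04099638]), 'grip_force': 0.0, 'width': 0.08729931580123705}
scene {'K': array([[556.30080893,   0.        , 325.44992894],
       [  0.        , 556.30080893, 243.70831979],
       [  0.        ,   0.        ,   1.        ]]), 'position': array([ 1.21913855, -0.37685177,  0.81070724]), 'rotation': array([ 0.81047625,  0.41930696, -0.18928898, -0.36260117])}
top {'K': array([[480.9419542 ,   0.        , 319.82204452],
       [  0.        , 480.9419542 , 236.51384117],
       [  0.        ,   0.        ,   1.        ]]), 'position': array([0.470652  , 0.08523173, 0.95987313]), 'rotation': array([-0.6980037 ,  0.71511247, -0.03575244,  0.01125847])}
{'K': array([[371.64829954,   0.        , 320.36031099],
       [  0.        , 371.64829954, 235.25979419],
       [  0.        ,   0.        ,   1.        ]]), 'position': array([0.1072607 , 0.62023043, 0.38329029]), 'rotation': array([0.79524508, 0.58856228, 0.08532825, 0.11789318])}
pics
```

View pics/scene0.png

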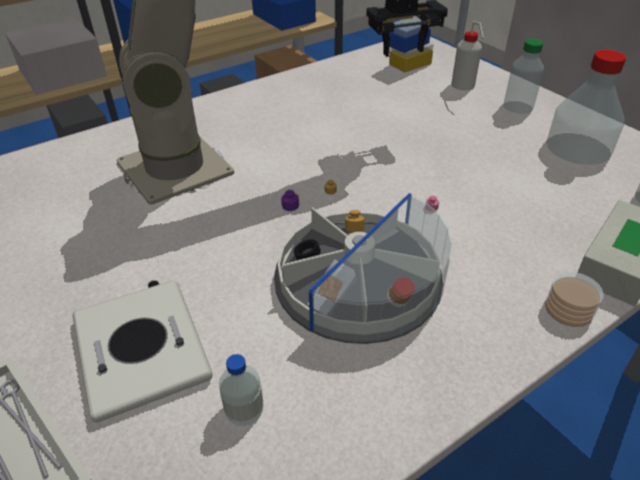

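View pics/top0.png

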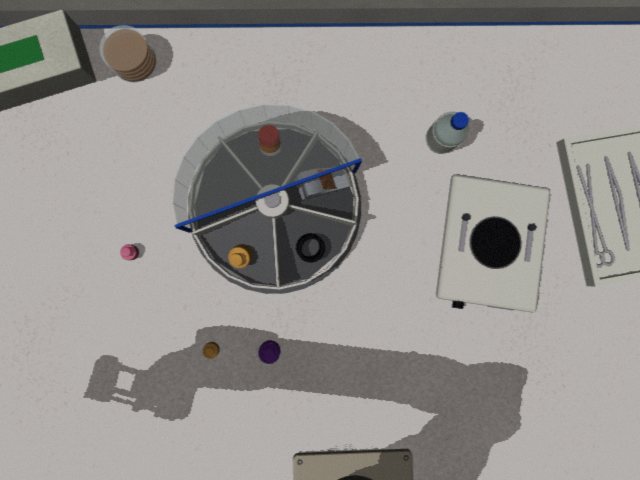

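Scene: block at top px (328,182), half under the hood. Brass candidates are (238,257), in the carousel and larger, and (210,350), small and on the bench. The purple weight is (269,352) and the pink one (130,252). The adapter is at (310,247), the jar at (270,140) and the plate at (496,242). The dial is at (458,304), on the robot side. The weight meant is the one in the carousel, and it stays there. The block is the only angled casting.

```bash
cat > h.py <<'E'
import numpy as np, cv2, bench
from bench import *
from scipy.spatial.transform import Rotation as R
def px(cam,u,v,z):
    c=get_calibration(cam);K=c["K"]
    d=np.array([(u-K[0,2])/K[0,0],(v-K[1,2])/K[1,1],1.])
    if cam=="wrist":
        r=np.hypot(d[0],d[1]); d=np.array([d[0]/r*np.sin(r),d[1]/r*np.sin(r),np.cos(r)])
    d=R.from_quat(c["rotation"]).apply(d);p=np.array(c["position"])
    return p+d*(z-p[2])/d[2]
def proj(cam,P):
    c=get_calibration(cam);K=c["K"]
    q=R.from_quat(c["rotation"]).inv().apply(np.asarray(P)-c["position"])
    if cam=="wrist":
        th=np.arctan2(np.hypot(q[0],q[1]),q[2]);a=np.arctan2(q[1],q[0]);x,y=th*np.cos(a),th*np.sin(a)
    else: x,y=q[0]/q[2],q[1]/q[2]
    return np.round([K[0,0]*x+K[0,2],K[1,1]*y+K[1,2]],1)
def inc(p0,q0,p1,q1):
    r=R.from_quat(q0);return np.round(np.r_[r.inv().apply(np.subtract(p1,p0))/.3,(r.inv()*R.from_quat(q1)).as_rotvec()/(np.pi/4)],4)
def down(yaw,tilt=0,tdir=0):  # tool y at angle yaw; tool leans (body towards tdir) by tilt
    y=np.array([np.cos(yaw),np.sin(yaw),0]);z=np.array([0,0,-1.]);x=np.cross(y,z)
    r=R.from_matrix(np.c_[x,y,z]); ax=np.array([-np.sin(tdir),np.cos(tdir),0])
    return (R.from_rotvec(ax*tilt)*r).as_quat()
E
python3 - <<'E'
from h import *
print([n for n in dir(bench) if not n.startswith('_')], getattr(bench,'hold_point_z',None))
hub=px("top",272,200,.1);print("hub",hub)
a=px("top",180,227,.116);b=px("top",360,162,.116);d=b-a
print("edge",a,b,"mid",(a+b)/2,"front dir deg",np.degrees(np.arctan2(-d[0],d[1]))if 0 else np.degrees(np.arctan2(d[1],d[0]))-90)
# disc outline
print("disc L/R/bottom",px("top",362,205,.03),px("top",275,291,.03))
for n,u,v in(("blk/adp",355,220),("adp/wt",278,285),("wt/jar",192,233)):
    p=px("top",u,v,.088);print(n,p,np.degrees(np.arctan2(p[1]-hub[1],p[0]-hub[0])),np.hypot(*(p-hub)[:2]))
p=px("top",328,182,.06);print("blk",p,np.degrees(np.arctan2(p[1]-hub[1],p[0]-hub[0])))
print("plate",px("top",496,242,.028))
c=[px("top",u,v,.028) for u,v in((454,177),(550,187),(537,310),(438,299))]
print("stage",np.mean(c,0),c)
for i,j in((3,0),(2,1)): print(np.degrees(np.arctan2(*(c[j]-c[i])[[1,0]])))
print("bottle",px("top",445,140,.0))
I=camera("top");cv2.imwrite("pics/crop1.png",cv2.resize(I[100:300,165:375],None,fx=3.6,fy=3,interpolation=2))
E
```

```text
['PlanningError', 'camera', 'close_job', 'get_calibration', 'hold_point_z', 'read_state'] 0.0187
hub [0.5952634  0.13894172 0.1       ]
edge [0.54877872 0.29885921 0.116     ] [ 0.65798534 -0.0197799   0.116     ] mid [0.60338203 0.13953965 0.116     ] front dir deg -161.0819651319485
disc L/R/bottom [ 0.59197986 -0.03176863  0.03      ] [0.42947424 0.14086703 0.03      ]
blk/adp [ 0.55710886 -0.01077967  0.088     ] -104.29677924584249 0.15450651532578147
adp/wt [0.44264161 0.13180561 0.088     ] -177.3229809617391 0.15278852496098885
wt/jar [0.54003539 0.28458676 0.088     ] 110.76652398373129 0.1557645963055974
blk [0.63319301 0.03517572 0.06      ] -69.92111224896719
plate [ 0.51353701 -0.29405943  0.028     ]
stage [ 0.51220203 -0.29189891  0.028     ] [array([ 0.64416769, -0.21636596,  0.028     ]), array([ 0.62044489, -0.40834662,  0.028     ]), array([ 0.37875643, -0.36848969,  0.028     ]), array([ 0.40543911, -0.17439339,  0.028     ])]
-9.971666959022137
-9.364383662641892
bottle [ 0.72622592 -0.21020219  0.        ]
```

View pics/crop1.png

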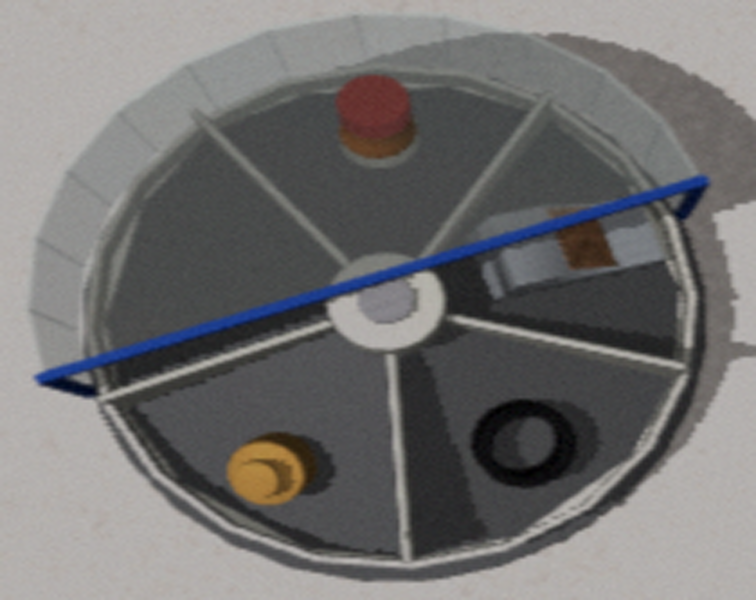

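Crop: the block (545,255) lies in the right compartment, with the divider from (450,318) to (685,365) on its front side. The adapter is at (525,440), the weight at (265,470) and the jar at (372,125). I'll sweep that divider clockwise by about 92° with the shut fingers.

```bash
cat >> h.py <<'E'
import json,os
def cmd():
    if os.path.exists("cmd.json"): return [np.array(v) for v in json.load(open("cmd.json"))]
    return [np.array([.183,.598,.223]),np.array(read_state()["eef_rot"])]
def plan(poses):
    """poses: list of (pos,quat), one per row; padded to fives; prints the rows to be typed"""
    poses=list(poses)
    while len(poses)%5: poses.append(poses[-1])
    p,q=cmd()
    for i in range(0,len(poses),5):
        rows=[np.round(inc(p,q,*w),3) for w in poses[i:i+5]]
        print(json.dumps([[float(x) for x in r] for r in rows]))
        r=R.from_quat(q);p=p+r.apply(rows[-1][:3]*.3);q=(r*R.from_rotvec(rows[-1][3:]*np.pi/4)).as_quat()
    json.dump([list(p),list(q)],open("cmd.json","w"))
def line(p1,q1,n,p0=None,q0=None):
    if p0 is None: p0,q0=cmd()
    from scipy.spatial.transform import Slerp
    S=Slerp([0,1],R.from_quat([q0,q1]))
    s=[(1-np.cos(np.pi*k/n))/2 if n>5 else k/n for k in range(1,n+1)]
    return [(np.array(p0)+(np.array(p1)-p0)*t,S(t).as_quat()) for t in s]
HUB=np.array([.5953,.1389]); FR=np.radians(-161.)
E
python3 - <<'E'
from h import *
q=down(np.radians(109)); 
at=lambda deg,z,r=.13:np.r_[HUB+r*np.array([np.cos(np.radians(deg)),np.sin(np.radians(deg))]),z]
A=line(at(-93,.2),q,30)
B=line(at(-93,.065),q,10,at(-93,.2),q)
plan(A+B)
E
```

```text
[[-0.005, -0.004, 0.0, -0.0, -0.0, -0.002], [-0.02, -0.016, 0.001, -0.0, -0.0, -0.009], [-0.046, -0.036, 0.002, -0.0, -0.0, -0.02], [-0.081, -0.064, 0.003, -0.0, -0.0, -0.035], [-0.125, -0.099, 0.005, -0.0, -0.0, -0.054]]
[[-0.051, -0.045, 0.002, -0.0, -0.0, -0.022], [-0.111, -0.096, 0.005, -0.0, -0.0, -0.049], [-0.177, -0.154, 0.008, -0.0, -0.0, -0.078], [-0.251, -0.217, 0.011, -0.0, -0.0, -0.111], [-0.33, -0.286, 0.015, -0.0, -0.0, -0.146]]
[[-0.075, -0.082, 0.003, -0.0, -0.0, -0.037], [-0.154, -0.167, 0.007, -0.0, -0.0, -0.076], [-0.235, -0.256, 0.011, -0.0, -0.0, -0.117], [-0.319, -0.347, 0.015, -0.001, -0.0, -0.158], [-0.403, -0.439, 0.019, -0.001, -0.0, -0.2]]
[[-0.069, -0.103, 0.004, 0.0, -0.0, -0.042], [-0.137, -0.206, 0.008, 0.0, -0.0, -0.083], [-0.203, -0.306, 0.012, 0.0, -0.0, -0.124], [-0.268, -0.404, 0.016, 0.0, -0.0, -0.163], [-0.329, -0.496, 0.019, 0.0, -0.0, -0.2]]
[[-0.044, -0.095, 0.004, 0.0, -0.0, -0.035], [-0.084, -0.184, 0.007, 0.0, -0.0, -0.068], [-0.12, -0.264, 0.01, -0.0, -0.0, -0.097], [-0.153, -0.335, 0.012, -0.0, -0.0, -0.124], [-0.181, -0.397, 0.014, -0.0, -0.0, -0.146]]
[[-0.018, -0.054, 0.002, -0.0, -0.0, -0.02], [-0.032, -0.096, 0.004, -0.0, -0.0, -0.034], [-0.042, -0.127, 0.005, -0.0, -0.0, -0.045], [-0.048, -0.146, 0.005, -0.0, -0.0, -0.052], [-0.05, -0.152, 0.006, -0.0, -0.0, -0.054]]
[[0.0, 0.0, 0.01, -0.0, -0.0, -0.0], [0.0, 0.0, 0.042, -0.0, -0.0, -0.0], [0.0, 0.0, 0.092, -0.0, -0.0, -0.0], [0.0, 0.0, 0.155, -0.0, -0.0, -0.0], [0.0, 0.0, 0.224, -0.0, -0.0, -0.0]]
[[0.0, 0.0, 0.07, -0.0, -0.0, -0.0], [0.0, 0.0, 0.133, -0.0, -0.0, -0.0], [0.0, 0.0, 0.183, -0.0, -0.0, -0.0], [0.0, 0.0, 0.214, -0.0, -0.0, -0.0], [0.0, 0.0, 0.226, -0.0, -0.0, -0.0]]
```

Request:
{"fn": "drive_tool", "kwargs": {"increments": [[-0.005,-0.004,0,0,0,-0.002],[-0.02,-0.016,0.001,0,0,-0.009],[-0.046,-0.036,0.002,0,0,-0.02],[-0.081,-0.064,0.003,0,0,-0.035],[-0.125,-0.099,0.005,0,0,-0.054]], "claw": 1, "force": 20}}

```text
time: 0.57
ee_pos: [0.2102, 0.5576, 0.2209]
eef_rot: [0.126, 0.992, -0.0, -0.0]
ft_force: [-0.1, -0.5, 0.1]
width: 0.0612
grip_force: 0.0
```

Request:
{"fn": "drive_tool", "kwargs": {"increments": [[-0.051,-0.045,0.002,0,0,-0.022],[-0.111,-0.096,0.005,0,0,-0.049],[-0.177,-0.154,0.008,0,0,-0.078],[-0.251,-0.217,0.011,0,0,-0.111],[-0.33,-0.286,0.015,0,0,-0.146]]}}

```text
time: 0.98
ee_pos: [0.2849, 0.4487, 0.2166]
eef_rot: [0.069, 0.998, 0.0, 0.0]
ft_force: [1.5, -0.1, 0.4]
width: 0.0282
grip_force: 0.0
```

Request:
{"fn": "drive_tool", "kwargs": {"increments": [[-0.075,-0.082,0.003,0,0,-0.037],[-0.154,-0.167,0.007,0,0,-0.076],[-0.235,-0.256,0.011,0,0,-0.117],[-0.319,-0.347,0.015,-0.001,0,-0.158],[-0.403,-0.439,0.019,-0.001,0,-0.2]]}}

```text
time: 1.4
ee_pos: [0.3864, 0.3006, 0.211]
eef_rot: [-0.009, 1.0, 0.001, 0.0]
ft_force: [1.0, 0.4, 0.0]
width: 0.0015
grip_force: 0.0
```

Request:
{"fn": "drive_tool", "kwargs": {"increments": [[-0.069,-0.103,0.004,0,0,-0.042],[-0.137,-0.206,0.008,0,0,-0.083],[-0.203,-0.306,0.012,0,0,-0.124],[-0.268,-0.404,0.016,0,0,-0.163],[-0.329,-0.496,0.019,0,0,-0.2]]}}

```text
time: 1.82
ee_pos: [0.4875, 0.153, 0.2052]
eef_rot: [-0.087, 0.996, 0.001, 0.0]
ft_force: [0.8, 1.4, 0.4]
width: 0.0006
grip_force: 0.0
```

Request:
{"fn": "drive_tool", "kwargs": {"increments": [[-0.044,-0.095,0.004,0,0,-0.035],[-0.084,-0.184,0.007,0,0,-0.068],[-0.12,-0.264,0.01,0,0,-0.097],[-0.153,-0.335,0.012,0,0,-0.124],[-0.181,-0.397,0.014,0,0,-0.146]]}}

```text
time: 2.23
ee_pos: [0.5613, 0.0453, 0.2008]
eef_rot: [-0.144, 0.99, 0.0, 0.0]
ft_force: [0.2, 0.5, 0.3]
width: 0.0005
grip_force: 0.0
```

Request:
{"fn": "drive_tool", "kwargs": {"increments": [[-0.018,-0.054,0.002,0,0,-0.02],[-0.032,-0.096,0.004,0,0,-0.034],[-0.042,-0.127,0.005,0,0,-0.045],[-0.048,-0.146,0.005,0,0,-0.052],[-0.05,-0.152,0.006,0,0,-0.054]]}}

```text
time: 2.65
ee_pos: [0.5883, 0.0071, 0.1989]
eef_rot: [-0.164, 0.986, 0.0, 0.0]
ft_force: [-0.1, -0.6, 0.6]
width: 0.0005
grip_force: 0.0
```

Request:
{"fn": "drive_tool", "kwargs": {"increments": [[0,0,0.01,0,0,0],[0,0,0.042,0,0,0],[0,0,0.092,0,0,0],[0,0,0.155,0,0,0],[0,0,0.224,0,0,0]]}}

```text
time: 3.07
ee_pos: [0.5881, 0.0098, 0.1308]
eef_rot: [-0.166, 0.986, 0.001, 0.0]
ft_force: [0.2, 0.3, -1.2]
width: 0.0002
grip_force: 0.0
```

Request:
{"fn": "drive_tool", "kwargs": {"increments": [[0,0,0.07,0,0,0],[0,0,0.133,0,0,0],[0,0,0.183,0,0,0],[0,0,0.214,0,0,0],[0,0,0.226,0,0,0]]}}

```text
time: 3.48
ee_pos: [0.587, 0.0095, 0.062]
eef_rot: [-0.165, 0.986, 0.001, -0.001]
ft_force: [-0.5, 0.2, -0.8]
width: 0.0003
grip_force: 0.0
```

```bash
python3 - <<'E'
from h import *
print(read_state()["ee_pos"],read_state()["ft_force"])
q=down(np.radians(109)); 
at=lambda deg,z,r=.13:np.r_[HUB+r*np.array([np.cos(np.radians(deg)),np.sin(np.radians(deg))]),z]
n=35
plan([(at(-93-95*(1-np.cos(np.pi*k/n))/2,.065),q) for k in range(1,n+1)])
E
```

```text
[0.58703827 0.00948707 0.06196903] [-0.48293952  0.17906112 -0.82932335]
[[0.002, 0.001, -0.0, -0.0, -0.0, -0.0], [0.006, 0.002, -0.0, -0.0, -0.0, -0.0], [0.012, 0.005, -0.0, -0.0, -0.0, -0.0], [0.021, 0.009, -0.0, -0.0, -0.0, -0.0], [0.033, 0.015, -0.0, -0.0, -0.0, -0.0]]
[[0.013, 0.007, -0.0, -0.0, -0.0, -0.0], [0.028, 0.016, -0.0, -0.0, -0.0, -0.0], [0.046, 0.027, -0.0, -0.0, -0.0, -0.0], [0.064, 0.039, -0.0, -0.0, -0.0, -0.0], [0.083, 0.054, -0.0, -0.0, -0.0, -0.0]]
[[0.019, 0.018, -0.0, -0.0, -0.0, -0.0], [0.039, 0.037, -0.0, -0.0, -0.0, -0.0], [0.058, 0.059, -0.0, -0.0, -0.0, -0.0], [0.076, 0.083, -0.0, -0.0, -0.0, -0.0], [0.093, 0.109, -0.0, -0.0, -0.0, -0.0]]
[[0.015, 0.028, -0.0, -0.0, -0.0, -0.0], [0.029, 0.057, -0.0, -0.0, -0.0, -0.0], [0.04, 0.087, -0.0, -0.0, -0.0, -0.0], [0.049, 0.118, -0.0, -0.0, -0.0, -0.0], [0.056, 0.149, -0.0, -0.0, -0.0, -0.0]]
[[0.004, 0.031, -0.0, -0.0, -0.0, -0.0], [0.006, 0.061, -0.0, -0.0, -0.0, -0.0], [0.006, 0.09, -0.0, -0.0, -0.0, -0.0], [0.004, 0.118, -0.0, -0.0, -0.0, -0.0], [0.001, 0.144, -0.0, -0.0, -0.0, -0.0]]
[[-0.005, 0.024, -0.0, -0.0, -0.0, -0.0], [-0.01, 0.045, -0.0, -0.0, -0.0, -0.0], [-0.016, 0.064, -0.0, -0.0, -0.0, -0.0], [-0.022, 0.081, -0.0, -0.0, -0.0, -0.0], [-0.027, 0.095, -0.0, -0.0, -0.0, -0.0]]
[[-0.005, 0.012, -0.0, -0.0, -0.0, -0.0], [-0.009, 0.021, -0.0, -0.0, -0.0, -0.0], [-0.012, 0.028, -0.0, -0.0, -0.0, -0.0], [-0.014, 0.031, -0.0, -0.0, -0.0, -0.0], [-0.015, 0.033, -0.0, -0.0, -0.0, -0.0]]
```

Request:
{"fn": "drive_tool", "kwargs": {"increments": [[0.002,0.001,0,0,0,0],[0.006,0.002,0,0,0,0],[0.012,0.005,0,0,0,0],[0.021,0.009,0,0,0,0],[0.033,0.015,0,0,0,0]]}}

```text
time: 3.9
ee_pos: [0.5777, 0.0099, 0.0646]
eef_rot: [-0.165, 0.986, 0.0, 0.001]
ft_force: [-0.2, 0.3, -0.2]
width: 0.0004
grip_force: 0.0
```

Request:
{"fn": "drive_tool", "kwargs": {"increments": [[0.013,0.007,0,0,0,0],[0.028,0.016,0,0,0,0],[0.046,0.027,0,0,0,0],[0.064,0.039,0,0,0,0],[0.083,0.054,0,0,0,0]]}}

```text
time: 4.32
ee_pos: [0.5481, 0.0172, 0.064]
eef_rot: [-0.165, 0.986, 0.0, 0.0]
ft_force: [1.8, 0.1, -0.1]
width: 0.0002
grip_force: 0.5
```

Request:
{"fn": "drive_tool", "kwargs": {"increments": [[0.019,0.018,0,0,0,0],[0.039,0.037,0,0,0,0],[0.058,0.059,0,0,0,0],[0.076,0.083,0,0,0,0],[0.093,0.109,0,0,0,0]]}}

```text
time: 4.73
ee_pos: [0.5109, 0.0394, 0.064]
eef_rot: [-0.165, 0.986, 0.0, 0.0]
ft_force: [1.5, 0.4, 0.9]
width: 0.0002
grip_force: 0.5
```

Request:
{"fn": "drive_tool", "kwargs": {"increments": [[0.015,0.028,0,0,0,0],[0.029,0.057,0,0,0,0],[0.04,0.087,0,0,0,0],[0.049,0.118,0,0,0,0],[0.056,0.149,0,0,0,0]]}}

```text
time: 5.15
ee_pos: [0.4807, 0.0766, 0.064]
eef_rot: [-0.165, 0.986, 0.0, 0.0]
ft_force: [1.3, -0.0, -0.8]
width: 0.0006
grip_force: 0.5
```

Request:
{"fn": "drive_tool", "kwargs": {"increments": [[0.004,0.031,0,0,0,0],[0.006,0.061,0,0,0,0],[0.006,0.09,0,0,0,0],[0.004,0.118,0,0,0,0],[0.001,0.144,0,0,0,0]]}}

```text
time: 5.57
ee_pos: [0.4666, 0.1174, 0.0639]
eef_rot: [-0.165, 0.986, 0.0, 0.0]
ft_force: [0.6, -1.1, -0.7]
width: 0.0006
grip_force: 0.6
```

Request:
{"fn": "drive_tool", "kwargs": {"increments": [[-0.005,0.024,0,0,0,0],[-0.01,0.045,0,0,0,0],[-0.016,0.064,0,0,0,0],[-0.022,0.081,0,0,0,0],[-0.027,0.095,0,0,0,0]]}}

```text
time: 5.98
ee_pos: [0.4653, 0.1467, 0.064]
eef_rot: [-0.165, 0.986, 0.0, 0.0]
ft_force: [-0.1, -1.4, -0.1]
width: 0.0004
grip_force: 0.5
```

Request:
{"fn": "drive_tool", "kwargs": {"increments": [[-0.005,0.012,0,0,0,0],[-0.009,0.021,0,0,0,0],[-0.012,0.028,0,0,0,0],[-0.014,0.031,0,0,0,0],[-0.015,0.033,0,0,0,0]]}}

```text
time: 6.4
ee_pos: [0.4663, 0.1569, 0.064]
eef_rot: [-0.165, 0.986, 0.0, 0.0]
ft_force: [-0.1, -0.9, -0.0]
width: 0.0004
grip_force: 0.5
```

```bash
python3 - <<'E'
from h import *
cv2.imwrite("pics/top1.png",camera("top"))
E
```

```text
(no output)
```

View pics/top1.png

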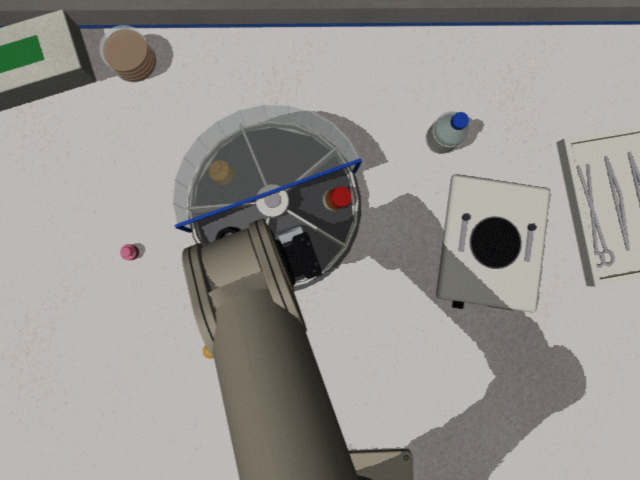

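The tray has turned. The block/jar divider shows from (290,212) to (345,245), and the gripper hides the block. I'll lift and move to a tilted pre-grasp pose.

```bash
python3 - <<'E'
from h import *
for u,v in((345,245),(244,127),(192,207)):
    p=px("top",u,v,.088)[:2]-HUB;print(np.degrees(np.arctan2(p[1],p[0])),np.hypot(*p))
p,q=cmd();print(p,read_state()["ee_pos"])
f=np.array([np.cos(FR),np.sin(FR),0]);n=np.r_[f[:2]*np.sin(np.radians(20)),np.cos(np.radians(20))]
P0=np.r_[HUB,.041]+.098*f
qt=down(np.radians(109),np.radians(20),FR)
pre=P0+n*.12;up=p+[0,0,.1]
print(pre)
plan(line(up,q,5)+line(pre,qt,10,up,q))
E
```

```text
-122.68762044883388 0.15452918821080963
19.773366782699508 0.14638739718996602
93.18853753009228 0.14554803620107357
[0.4665329  0.15707908 0.06485421] [0.46631702 0.15693193 0.06401233]
[0.46383281 0.09363222 0.15376311]
[[0.0, -0.0, -0.067, 0.0, 0.0, 0.0], [0.0, -0.0, -0.133, 0.0, 0.0, 0.0], [0.0, -0.0, -0.2, 0.0, 0.0, 0.0], [0.0, -0.0, -0.267, 0.0, 0.0, 0.0], [0.0, -0.0, -0.333, 0.0, 0.0, 0.0]]
[[0.002, -0.005, 0.001, -0.0, -0.011, -0.0], [0.008, -0.019, 0.003, -0.0, -0.042, -0.0], [0.016, -0.041, 0.007, -0.0, -0.092, -0.0], [0.027, -0.068, 0.012, -0.0, -0.154, -0.0], [0.039, -0.099, 0.018, -0.0, -0.222, -0.0]]
[[0.013, -0.03, 0.004, -0.0, -0.069, 0.0], [0.024, -0.058, 0.007, -0.0, -0.131, 0.0], [0.033, -0.079, 0.01, -0.0, -0.18, 0.0], [0.039, -0.093, 0.011, -0.0, -0.212, 0.0], [0.041, -0.098, 0.012, -0.0, -0.223, 0.0]]
```

Request:
{"fn": "drive_tool", "kwargs": {"increments": [[0,0,-0.067,0,0,0],[0,0,-0.133,0,0,0],[0,0,-0.2,0,0,0],[0,0,-0.267,0,0,0],[0,0,-0.333,0,0,0]]}}

```text
time: 6.87
ee_pos: [0.4662, 0.1567, 0.165]
eef_rot: [-0.165, 0.986, 0.001, 0.0]
ft_force: [0.0, -0.0, 0.2]
width: 0.0006
grip_force: 0.0
```

Request:
{"fn": "drive_tool", "kwargs": {"increments": [[0.002,-0.005,0.001,0,-0.011,0],[0.008,-0.019,0.003,0,-0.042,0],[0.016,-0.041,0.007,0,-0.092,0],[0.027,-0.068,0.012,0,-0.154,0],[0.039,-0.099,0.018,0,-0.222,0]], "claw": 0.18}}

```text
time: 7.28
ee_pos: [0.465, 0.1249, 0.1582]
eef_rot: [-0.165, 0.982, 0.015, 0.087]
ft_force: [-0.1, -0.7, -0.2]
width: 0.0261
grip_force: 0.0
```

Request:
{"fn": "drive_tool", "kwargs": {"increments": [[0.013,-0.03,0.004,0,-0.069,0],[0.024,-0.058,0.007,0,-0.131,0],[0.033,-0.079,0.01,0,-0.18,0],[0.039,-0.093,0.011,0,-0.212,0],[0.041,-0.098,0.012,0,-0.223,0]]}}

```text
time: 7.7
ee_pos: [0.4628, 0.0925, 0.1521]
eef_rot: [-0.162, 0.971, 0.029, 0.172]
ft_force: [0.1, 0.4, -0.0]
width: 0.0592
grip_force: 0.0
```

```bash
python3 - <<'E'
from h import *
s=read_state();print(s["ee_pos"],s["eef_rot"],s["width"],cmd())
I=camera("wrist")
f=np.array([np.cos(FR),np.sin(FR),0]);l=np.array([-f[1],f[0],0]);t=np.radians(20)
n=f*np.sin(t)+np.array([0,0,np.cos(t)]);bx=-f*np.cos(t)+np.array([0,0,np.sin(t)])
P0=np.r_[HUB,.041]+.098*f
for x,z in((-.048,.018),(-.02,.018),(.018,.04),(.048,.04)):
    for y in(-.022,.022):
        w=proj("wrist",P0+bx*x+l*y+n*z);print(x,y,w);cv2.circle(I,tuple(int(v) for v in w),3,(0,255,0),1)
cv2.imwrite("pics/w1.png",I)
E
```

```text
[0.4627623  0.09247803 0.1521457 ] [-0.16185614  0.97128235  0.02940993  0.17189602] 0.05915725301314595 [array([0.46386449, 0.09366789, 0.15368877]), array([-0.16253221,  0.97128772,  0.02860854,  0.17136217])]
-0.048 -0.022 [353.3 173.6]
-0.048 0.022 [291.3 173.6]
-0.02 -0.022 [352.6 211.8]
-0.02 0.022 [292.  211.9]
0.018 -0.022 [353.8 272. ]
0.018 0.022 [291.  272.1]
0.048 -0.022 [352.5 309.7]
0.048 0.022 [292.3 309.8]
```

View pics/w1.png

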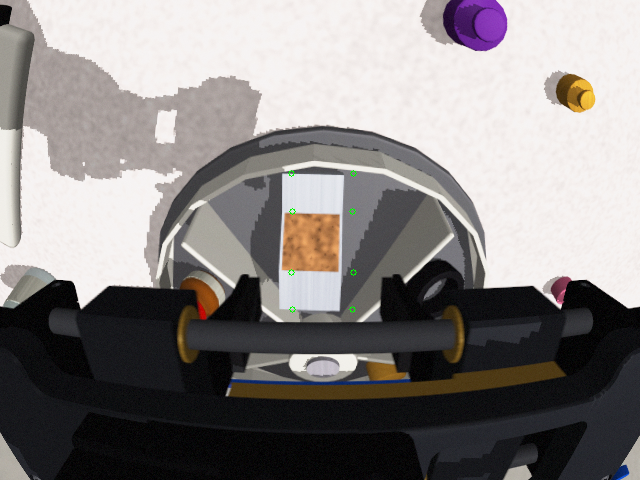

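The fingers straddle the block. It appears at x 281–342 px, against a predicted 292–353 px, so it sits about 7.6 mm to the left with a yaw of about 1.7°. Lengthwise it matches. I'll correct, descend and grip.

```bash
python3 - <<'E'
from h import *
p,q=cmd()
yaw=np.radians(-1.7);FRb=FR+yaw
f=np.array([np.cos(FR),np.sin(FR),0]);l=np.array([-f[1],f[0],0]);t=np.radians(20)
n=f*np.sin(t)+np.array([0,0,np.cos(t)])
P0=np.r_[HUB,.041]+.098*f+.0076*l+[.001,.001,.0012]
qt=down(np.radians(109)+yaw,t,FRb)
print(P0+n*.0053)
plan(line(P0+n*.10,qt,5)+line(P0+n*.0053,qt,15,P0+n*.1,qt))
E
```

```text
[0.50439955 0.10021822 0.04718037]
[[-0.001, -0.005, 0.013, 0.003, 0.0, 0.007], [-0.002, -0.009, 0.026, 0.005, 0.0, 0.014], [-0.003, -0.014, 0.038, 0.008, 0.0, 0.021], [-0.004, -0.019, 0.051, 0.01, 0.0, 0.028], [-0.005, -0.023, 0.064, 0.013, 0.0, 0.036]]
[[-0.0, -0.0, 0.004, -0.0, 0.0, -0.0], [-0.0, -0.0, 0.014, -0.0, 0.0, -0.0], [-0.0, -0.0, 0.03, -0.0, 0.0, -0.0], [-0.0, 0.0, 0.052, -0.0, 0.0, -0.0], [-0.0, 0.0, 0.079, -0.0, 0.0, -0.0]]
[[-0.0, 0.001, 0.03, -0.0, 0.0, -0.0], [-0.0, 0.001, 0.062, -0.0, 0.0, -0.0], [-0.0, 0.002, 0.095, -0.0, 0.0, -0.0], [-0.0, 0.002, 0.128, -0.0, 0.0, -0.0], [-0.0, 0.002, 0.158, -0.0, 0.0, -0.0]]
[[-0.0, 0.0, 0.026, -0.0, 0.0, -0.0], [-0.0, 0.001, 0.049, -0.0, 0.0, -0.0], [-0.0, 0.001, 0.065, -0.0, 0.0, -0.0], [-0.0, 0.001, 0.075, -0.0, 0.0, -0.0], [-0.0, 0.001, 0.079, -0.0, 0.0, -0.0]]
```

Request:
{"fn": "drive_tool", "kwargs": {"increments": [[-0.001,-0.005,0.013,0.003,0,0.007],[-0.002,-0.009,0.026,0.005,0,0.014],[-0.003,-0.014,0.038,0.008,0,0.021],[-0.004,-0.019,0.051,0.01,0,0.028],[-0.005,-0.023,0.064,0.013,0,0.036]]}}

```text
time: 8.17
ee_pos: [0.4737, 0.0895, 0.1347]
eef_rot: [-0.148, 0.974, 0.026, 0.172]
ft_force: [-1.4, -1.0, -0.9]
width: 0.0714
grip_force: 0.0
```

Request:
{"fn": "drive_tool", "kwargs": {"increments": [[0,0,0.004,0,0,0],[0,0,0.014,0,0,0],[0,0,0.03,0,0,0],[0,0,0.052,0,0,0],[0,0,0.079,0,0,0]]}}

```text
time: 8.58
ee_pos: [0.4815, 0.0921, 0.1127]
eef_rot: [-0.148, 0.974, 0.027, 0.172]
ft_force: [-0.1, 0.3, -0.2]
width: 0.0712
grip_force: 0.0
```

Request:
{"fn": "drive_tool", "kwargs": {"increments": [[0,0.001,0.03,0,0,0],[0,0.001,0.062,0,0,0],[0,0.002,0.095,0,0,0],[0,0.002,0.128,0,0,0],[0,0.002,0.158,0,0,0]]}}

```text
time: 9.0
ee_pos: [0.4965, 0.0974, 0.0672]
eef_rot: [-0.148, 0.974, 0.026, 0.172]
ft_force: [-0.5, 0.8, 0.2]
width: 0.0714
grip_force: 0.0
```

Request:
{"fn": "drive_tool", "kwargs": {"increments": [[0,0,0.026,0,0,0],[0,0.001,0.049,0,0,0],[0,0.001,0.065,0,0,0],[0,0.001,0.075,0,0,0],[0,0.001,0.079,0,0,0]]}}

```text
time: 9.42
ee_pos: [0.5042, 0.1001, 0.0458]
eef_rot: [-0.148, 0.974, 0.026, 0.172]
ft_force: [-0.9, -0.3, 1.1]
width: 0.0712
grip_force: 0.0
```

```bash
python3 - <<'E'
from h import *
s=read_state();print(s["ee_pos"],s["eef_rot"],cmd(),s["width"],s["ft_force"])
E
```

```text
[0.50417024 0.10007852 0.0457843 ] [-0.14780663  0.97362179  0.02647799  0.17179268] [array([0.50436598, 0.10022792, 0.04708481]), array([-0.14790832,  0.97362171,  0.02606947,  0.1717681 ])] 0.07119613613905834 [-0.94452546 -0.33588746  1.06348325]
```

Request:
{"fn": "drive_tool", "kwargs": {"increments": [[0,0,0,0,0,0],[0,0,0,0,0,0],[0,0,0,0,0,0],[0,0,0,0,0,0],[0,0,0,0,0,0]], "claw": 1, "force": 30}}

```text
time: 9.83
ee_pos: [0.5043, 0.1002, 0.0465]
eef_rot: [-0.148, 0.974, 0.027, 0.172]
ft_force: [0.1, -0.4, -0.0]
width: 0.0459
grip_force: 0.0
```

Request:
{"fn": "drive_tool", "kwargs": {"increments": [[0,0,0,0,0,0],[0,0,0,0,0,0],[0,0,0,0,0,0],[0,0,0,0,0,0],[0,0,0,0,0,0]]}}

```text
time: 10.25
ee_pos: [0.5043, 0.1001, 0.0464]
eef_rot: [-0.148, 0.974, 0.027, 0.172]
ft_force: [-4.2, -0.8, 5.7]
width: 0.0439
grip_force: 29.9
```

```bash
python3 - <<'E'
from h import *
s=read_state();p,q=cmd();print(s["ee_pos"],s["width"],s["grip_force"],s["ft_force"])
up=p+[0,0,.025];up2=p+[-.05,-.02,.17]
plan(line(up,q,5)+line(up2,q,10,up,q))
E
```

```text
[0.50425658 0.10013242 0.04644997] 0.04392250657265601 29.873965229198802 [-4.22165617 -0.80474543  5.69405184]
[[-0.006, -0.0, -0.016, 0.0, 0.0, 0.0], [-0.011, -0.0, -0.031, 0.0, 0.0, 0.0], [-0.017, -0.0, -0.047, 0.0, 0.0, 0.0], [-0.023, -0.0, -0.063, 0.0, 0.0, 0.0], [-0.028, -0.0, -0.078, 0.0, 0.0, 0.0]]
[[-0.0, -0.0, -0.013, 0.0, 0.0, 0.0], [-0.0, -0.001, -0.05, 0.0, 0.0, 0.0], [0.0, -0.003, -0.106, 0.0, 0.0, 0.0], [0.0, -0.005, -0.178, 0.0, 0.0, 0.0], [0.001, -0.007, -0.258, 0.0, 0.0, 0.0]]
[[0.0, -0.002, -0.08, 0.0, 0.0, 0.0], [0.001, -0.004, -0.152, 0.0, 0.0, 0.0], [0.001, -0.006, -0.208, 0.0, 0.0, 0.0], [0.001, -0.007, -0.245, 0.0, 0.0, 0.0], [0.001, -0.007, -0.258, 0.0, 0.0, 0.0]]
```

Request:
{"fn": "drive_tool", "kwargs": {"increments": [[-0.006,0,-0.016,0,0,0],[-0.011,0,-0.031,0,0,0],[-0.017,0,-0.047,0,0,0],[-0.023,0,-0.063,0,0,0],[-0.028,0,-0.078,0,0,0]]}}

```text
time: 10.67
ee_pos: [0.504, 0.1001, 0.0717]
eef_rot: [-0.148, 0.974, 0.027, 0.172]
ft_force: [0.3, 0.1, -4.0]
width: 0.0442
grip_force: 29.8
```

Request:
{"fn": "drive_tool", "kwargs": {"increments": [[0,0,-0.013,0,0,0],[0,-0.001,-0.05,0,0,0],[0,-0.003,-0.106,0,0,0],[0,-0.005,-0.178,0,0,0],[0.001,-0.007,-0.258,0,0,0]]}}

```text
time: 11.08
ee_pos: [0.4782, 0.0895, 0.1439]
eef_rot: [-0.148, 0.974, 0.026, 0.171]
ft_force: [1.5, 0.4, -3.8]
width: 0.0438
grip_force: 29.8
```

Request:
{"fn": "drive_tool", "kwargs": {"increments": [[0,-0.002,-0.08,0,0,0],[0.001,-0.004,-0.152,0,0,0],[0.001,-0.006,-0.208,0,0,0],[0.001,-0.007,-0.245,0,0,0],[0.001,-0.007,-0.258,0,0,0]]}}

```text
time: 11.5
ee_pos: [0.4544, 0.0798, 0.2184]
eef_rot: [-0.147, 0.973, 0.027, 0.173]
ft_force: [0.2, 0.3, -3.5]
width: 0.0441
grip_force: 29.8
```

```bash
python3 - <<'E'
from h import *
s=read_state();p,q=cmd();print(s["ee_pos"],p,s["width"],s["grip_force"],s["ft_force"])
plan(line([.513,-.293,.16],down(np.radians(80.3)),25))
E
```

```text
[0.45437104 0.07981828 0.21840209] [0.45438262 0.08029329 0.21719652] 0.04405672484927133 29.809696411684854 [ 0.22540221  0.33630206 -3.54401633]
[[0.001, -0.005, 0.0, 0.0, 0.002, 0.002], [0.004, -0.02, 0.002, 0.002, 0.007, 0.009], [0.008, -0.044, 0.004, 0.004, 0.015, 0.021], [0.015, -0.077, 0.007, 0.006, 0.027, 0.037], [0.023, -0.119, 0.011, 0.01, 0.042, 0.057]]
[[0.007, -0.05, 0.006, 0.004, 0.017, 0.023], [0.015, -0.108, 0.012, 0.009, 0.037, 0.051], [0.024, -0.171, 0.018, 0.014, 0.059, 0.081], [0.034, -0.24, 0.026, 0.02, 0.083, 0.113], [0.044, -0.314, 0.033, 0.026, 0.109, 0.148]]
[[0.001, -0.076, 0.011, 0.006, 0.026, 0.036], [0.002, -0.155, 0.021, 0.013, 0.054, 0.073], [0.003, -0.234, 0.032, 0.02, 0.081, 0.11], [0.004, -0.313, 0.042, 0.026, 0.108, 0.147], [0.005, -0.39, 0.052, 0.032, 0.135, 0.183]]
[[-0.01, -0.073, 0.011, 0.006, 0.025, 0.035], [-0.02, -0.141, 0.022, 0.012, 0.049, 0.068], [-0.03, -0.204, 0.031, 0.018, 0.071, 0.098], [-0.038, -0.262, 0.04, 0.022, 0.091, 0.125], [-0.045, -0.311, 0.048, 0.026, 0.109, 0.149]]
[[-0.012, -0.041, 0.006, 0.004, 0.014, 0.02], [-0.021, -0.074, 0.011, 0.007, 0.026, 0.036], [-0.028, -0.097, 0.015, 0.009, 0.034, 0.047], [-0.032, -0.111, 0.017, 0.01, 0.04, 0.054], [-0.033, -0.116, 0.018, 0.01, 0.041, 0.056]]
```

Block held (width 44 mm, load about 3.5 N).

Request:
{"fn": "drive_tool", "kwargs": {"increments": [[0.001,-0.005,0,0,0.002,0.002],[0.004,-0.02,0.002,0.002,0.007,0.009],[0.008,-0.044,0.004,0.004,0.015,0.021],[0.015,-0.077,0.007,0.006,0.027,0.037],[0.023,-0.119,0.011,0.01,0.042,0.057]]}}

```text
time: 11.92
ee_pos: [0.4595, 0.0433, 0.2099]
eef_rot: [-0.125, 0.98, 0.024, 0.155]
ft_force: [-0.2, -0.3, -4.0]
width: 0.0443
grip_force: 29.8
```

Request:
{"fn": "drive_tool", "kwargs": {"increments": [[0.007,-0.05,0.006,0.004,0.017,0.023],[0.015,-0.108,0.012,0.009,0.037,0.051],[0.024,-0.171,0.018,0.014,0.059,0.081],[0.034,-0.24,0.026,0.02,0.083,0.113],[0.044,-0.314,0.033,0.026,0.109,0.148]]}}

```text
time: 12.33
ee_pos: [0.4743, -0.0512, 0.1959]
eef_rot: [-0.067, 0.991, 0.017, 0.113]
ft_force: [1.5, -0.1, -3.4]
width: 0.0439
grip_force: 29.8
```

Request:
{"fn": "drive_tool", "kwargs": {"increments": [[0.001,-0.076,0.011,0.006,0.026,0.036],[0.002,-0.155,0.021,0.013,0.054,0.073],[0.003,-0.234,0.032,0.02,0.081,0.11],[0.004,-0.313,0.042,0.026,0.108,0.147],[0.005,-0.39,0.052,0.032,0.135,0.183]]}}

```text
time: 12.75
ee_pos: [0.4925, -0.167, 0.1784]
eef_rot: [0.005, 0.998, 0.009, 0.059]
ft_force: [0.2, 0.8, -3.5]
width: 0.0439
grip_force: 29.8
```

Request:
{"fn": "drive_tool", "kwargs": {"increments": [[-0.01,-0.073,0.011,0.006,0.025,0.035],[-0.02,-0.141,0.022,0.012,0.049,0.068],[-0.03,-0.204,0.031,0.018,0.071,0.098],[-0.038,-0.262,0.04,0.022,0.091,0.125],[-0.045,-0.311,0.048,0.026,0.109,0.149]]}}

```text
time: 13.17
ee_pos: [0.5068, -0.2602, 0.1635]
eef_rot: [0.064, 0.998, 0.002, 0.016]
ft_force: [0.8, 0.1, -2.9]
width: 0.0437
grip_force: 29.8
```

Request:
{"fn": "drive_tool", "kwargs": {"increments": [[-0.012,-0.041,0.006,0.004,0.014,0.02],[-0.021,-0.074,0.011,0.007,0.026,0.036],[-0.028,-0.097,0.015,0.009,0.034,0.047],[-0.032,-0.111,0.017,0.01,0.04,0.054],[-0.033,-0.116,0.018,0.01,0.041,0.056]]}}

```text
time: 13.58
ee_pos: [0.5126, -0.2943, 0.1584]
eef_rot: [0.085, 0.996, 0.0, -0.0]
ft_force: [-0.0, 0.0, -3.2]
width: 0.044
grip_force: 29.8
```

```bash
python3 - <<'E'
from h import *
s=read_state();p,q=cmd();print(s["ee_pos"],p,s["eef_rot"],s["width"],s["grip_force"],s["ft_force"])
I=camera("wrist")
C=np.array([.513,-.293,.028]);a=np.radians(-9.7);X=np.array([np.cos(a),np.sin(a),0]);Y=np.array([-X[1],X[0],0])
for k in range(24):
    t=k*np.pi/12;w=proj("wrist",C+.049*(X*np.cos(t)+Y*np.sin(t)));cv2.circle(I,tuple(int(v) for v in w),1,(0,255,0),-1)
for i in(-1,1):
  for j in(-1,1): 
    w=proj("wrist",C+.125*i*X+.1*j*Y);cv2.circle(I,tuple(int(v) for v in w),4,(0,0,255),1)
# expected block (level) at hand: TCP = underside+.0053
u=s["ee_pos"]-[0,0,.0048]
for x,z in((-.048,.018),(-.02,.018),(.018,.04),(.048,.04)):
    for y in(-.022,.022):
        w=proj("wrist",u+X*x+Y*y+[0,0,z]);cv2.circle(I,tuple(int(v) for v in w),3,(0,200,0),1)
cv2.imwrite("pics/w2.png",I); cv2.imwrite("pics/s2.png",cv2.resize(camera("scene")[150:450,40:340],(600,600)))
E
```

```text
[ 0.51257126 -0.29425889  0.1584139 ] [ 0.51302065 -0.29296506  0.16003974] [ 8.49654351e-02  9.96383833e-01  2.37004875e-04 -2.77280380e-04] 0.043982152882236704 29.809733056317782 [-0.02620629  0.03548011 -3.182134  ]
```

View pics/w2.png

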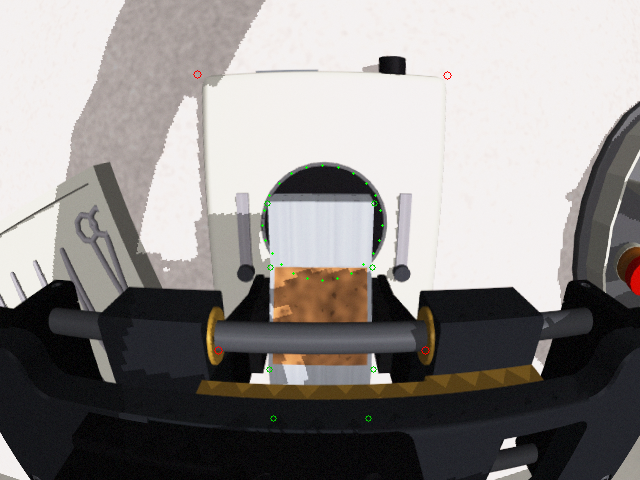

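The plate circle matches my estimate to about 1–2 px. The block hangs square with its toe towards the dial (390,65). I'll descend, slowly at the end.

```bash
python3 - <<'E'
from h import *
p,q=cmd();g=np.array([.5135,-.291,.044]);Q=down(np.radians(80.3))
plan(line(g,Q,15)+line(g-[0,0,.005],Q,5,g,Q))
E
```

```text
[[-0.0, 0.0, 0.004, 0.0, 0.0, 0.0], [-0.0, 0.0, 0.017, 0.0, 0.0, 0.0], [-0.0, 0.001, 0.037, 0.0, 0.0, 0.0], [-0.0, 0.001, 0.064, 0.0, 0.0, 0.0], [-0.0, 0.002, 0.097, 0.0, 0.0, 0.0]]
[[-0.0, 0.0, 0.037, 0.0, 0.0, 0.0], [-0.0, 0.001, 0.076, 0.0, 0.0, 0.0], [-0.0, 0.002, 0.117, 0.0, 0.0, 0.0], [-0.0, 0.002, 0.156, 0.0, 0.0, 0.0], [-0.0, 0.003, 0.193, 0.0, 0.0, 0.0]]
[[-0.0, 0.0, 0.033, 0.0, 0.0, 0.0], [-0.0, 0.001, 0.06, 0.0, 0.0, 0.0], [-0.0, 0.001, 0.08, 0.0, 0.0, 0.0], [-0.0, 0.002, 0.093, 0.0, 0.0, 0.0], [-0.0, 0.002, 0.097, 0.0, 0.0, 0.0]]
[[-0.0, -0.0, 0.003, 0.0, 0.0, 0.0], [-0.0, -0.0, 0.006, 0.0, 0.0, 0.0], [-0.0, -0.0, 0.01, 0.0, 0.0, 0.0], [-0.0, -0.0, 0.013, 0.0, 0.0, 0.0], [-0.0, -0.0, 0.016, 0.0, 0.0, 0.0]]
```

Request:
{"fn": "drive_tool", "kwargs": {"increments": [[0,0,0.004,0,0,0],[0,0,0.017,0,0,0],[0,0.001,0.037,0,0,0],[0,0.001,0.064,0,0,0],[0,0.002,0.097,0,0,0]]}}

```text
time: 14.1
ee_pos: [0.513, -0.2923, 0.129]
eef_rot: [0.084, 0.996, 0.001, 0.0]
ft_force: [0.4, 0.0, -4.5]
width: 0.0438
grip_force: 29.8
```

Request:
{"fn": "drive_tool", "kwargs": {"increments": [[0,0,0.037,0,0,0],[0,0.001,0.076,0,0,0],[0,0.002,0.117,0,0,0],[0,0.002,0.156,0,0,0],[0,0.003,0.193,0,0,0]]}}

```text
time: 14.52
ee_pos: [0.5127, -0.2916, 0.0702]
eef_rot: [0.084, 0.996, 0.001, -0.0]
ft_force: [-1.3, -0.0, -4.3]
width: 0.0435
grip_force: 29.8
```

Request:
{"fn": "drive_tool", "kwargs": {"increments": [[0,0,0.033,0,0,0],[0,0.001,0.06,0,0,0],[0,0.001,0.08,0,0,0],[0,0.002,0.093,0,0,0],[0,0.002,0.097,0,0,0]]}}

```text
time: 14.93
ee_pos: [0.513, -0.2909, 0.0421]
eef_rot: [0.084, 0.996, 0.001, -0.0]
ft_force: [-0.0, -0.5, -3.3]
width: 0.044
grip_force: 29.8
```

Request:
{"fn": "drive_tool", "kwargs": {"increments": [[0,0,0.003,0,0,0],[0,0,0.006,0,0,0],[0,0,0.01,0,0,0],[0,0,0.013,0,0,0],[0,0,0.016,0,0,0]]}}

```text
time: 15.35
ee_pos: [0.5134, -0.291, 0.038]
eef_rot: [0.084, 0.996, 0.001, 0.0]
ft_force: [-0.6, 0.2, -3.5]
width: 0.0437
grip_force: 29.8
```

Request:
{"fn": "drive_tool", "kwargs": {"increments": [[0,0,0.002,0,0,0],[0,0,0.004,0,0,0],[0,0,0.006,0,0,0],[0,0,0.008,0,0,0],[0,0,0.01,0,0,0]]}}

```text
time: 15.77
ee_pos: [0.5132, -0.291, 0.0348]
eef_rot: [0.084, 0.996, 0.001, 0.0]
ft_force: [0.1, 0.5, -4.2]
width: 0.0438
grip_force: 29.8
```

Request:
{"fn": "drive_tool", "kwargs": {"increments": [[0,0,0.001,0,0,0],[0,0,0.002,0,0,0],[0,0,0.003,0,0,0],[0,0,0.003,0,0,0],[0,0,0.003,0,0,0]]}}

```text
time: 16.18
ee_pos: [0.5132, -0.291, 0.0341]
eef_rot: [0.084, 0.996, 0.001, 0.0]
ft_force: [-0.8, 2.4, -0.9]
width: 0.0438
grip_force: 29.8
```

Contact is starting (-0.9 N).

Request:
{"fn": "drive_tool", "kwargs": {"increments": [[0,0,0.001,0,0,0],[0,0,0.002,0,0,0],[0,0,0.003,0,0,0],[0,0,0.003,0,0,0],[0,0,0.003,0,0,0]]}}

```text
time: 16.6
ee_pos: [0.5133, -0.291, 0.0337]
eef_rot: [0.084, 0.996, 0.001, 0.0]
ft_force: [-4.3, 3.0, 7.5]
width: 0.044
grip_force: 29.7
```

Request:
{"fn": "drive_tool", "kwargs": {"increments": [[0,0,0,0,0,0],[0,0,0,0,0,0],[0,0,0,0,0,0],[0,0,0,0,0,0],[0,0,0,0,0,0]], "claw": 0.27}}

```text
time: 17.02
ee_pos: [0.5133, -0.291, 0.033]
eef_rot: [0.084, 0.996, 0.001, 0.0]
ft_force: [-0.6, 0.0, -1.3]
width: 0.0618
grip_force: 0.0
```

```bash
python3 - <<'E'
from h import *
json_p=cmd(); p,q=json_p
p=p-np.array([0,0,.016*.3]); json.dump([list(p),list(q)],open("cmd.json","w"))
s=read_state();print(p,s["ee_pos"],s["width"],s["ft_force"])
plan(line(p+[0,0,.025],q,5)+line(p+[-.06,.0,.14],q,10,p+[0,0,.025],q))
E
```

```text
[ 0.51340876 -0.29085566  0.03434053] [ 0.5132778  -0.29101697  0.03302295] 0.06181316636003523 [-0.60880007  0.03913892 -1.30795433]
[[-0.0, 0.0, -0.017, 0.0, 0.0, 0.0], [-0.0, 0.0, -0.033, 0.0, 0.0, 0.0], [-0.0, 0.0, -0.05, 0.0, 0.0, 0.0], [-0.0, 0.0, -0.067, 0.0, 0.0, 0.0], [-0.0, 0.0, -0.083, 0.0, 0.0, 0.0]]
[[0.005, -0.001, -0.01, 0.0, 0.0, 0.0], [0.019, -0.003, -0.037, 0.0, 0.0, 0.0], [0.041, -0.007, -0.079, 0.0, 0.0, 0.0], [0.068, -0.012, -0.133, 0.0, 0.0, 0.0], [0.098, -0.017, -0.192, 0.0, 0.0, 0.0]]
[[0.031, -0.005, -0.059, 0.0, 0.0, 0.0], [0.058, -0.01, -0.113, 0.0, 0.0, 0.0], [0.08, -0.013, -0.155, 0.0, 0.0, 0.0], [0.094, -0.016, -0.182, 0.0, 0.0, 0.0], [0.099, -0.016, -0.192, 0.0, 0.0, 0.0]]
```

Request:
{"fn": "drive_tool", "kwargs": {"increments": [[0,0,-0.017,0,0,0],[0,0,-0.033,0,0,0],[0,0,-0.05,0,0,0],[0,0,-0.067,0,0,0],[0,0,-0.083,0,0,0]]}}

```text
time: 17.43
ee_pos: [0.5134, -0.2911, 0.0588]
eef_rot: [0.084, 0.996, 0.001, 0.001]
ft_force: [0.2, -0.3, -0.9]
width: 0.0635
grip_force: 0.0
```

Request:
{"fn": "drive_tool", "kwargs": {"increments": [[0.005,-0.001,-0.01,0,0,0],[0.019,-0.003,-0.037,0,0,0],[0.041,-0.007,-0.079,0,0,0],[0.068,-0.012,-0.133,0,0,0],[0.098,-0.017,-0.192,0,0,0]]}}

```text
time: 17.85
ee_pos: [0.4823, -0.2911, 0.1161]
eef_rot: [0.084, 0.996, 0.001, -0.0]
ft_force: [0.3, -0.2, 1.0]
width: 0.064
grip_force: 0.0
```

Request:
{"fn": "drive_tool", "kwargs": {"increments": [[0.031,-0.005,-0.059,0,0,0],[0.058,-0.01,-0.113,0,0,0],[0.08,-0.013,-0.155,0,0,0],[0.094,-0.016,-0.182,0,0,0],[0.099,-0.016,-0.192,0,0,0]], "claw": 1}}

```text
time: 18.27
ee_pos: [0.4528, -0.2915, 0.1745]
eef_rot: [0.085, 0.996, 0.001, 0.001]
ft_force: [-0.3, -0.1, -0.2]
width: 0.0381
grip_force: 0.0
```

```bash
python3 - <<'E'
from h import *
s=read_state();print(s["ee_pos"],s["width"])
I=camera("wrist")
C=np.array([.513,-.292,.028]);a=np.radians(-9.7);X=np.array([np.cos(a),np.sin(a),0]);Y=np.array([-X[1],X[0],0])
for k in range(24):
    t=k*np.pi/12;w=proj("wrist",C+.049*(X*np.cos(t)+Y*np.sin(t)));cv2.circle(I,tuple(int(v) for v in w),1,(0,255,0),-1)
for x,z in((-.048,.018),(-.02,.018),(.018,.04),(.048,.04)):
    for y in(-.022,.022):
        w=proj("wrist",C+X*x+Y*y+[0,0,z]);print(x,y,w);cv2.circle(I,tuple(int(v) for v in w),3,(0,200,0),1)
cv2.imwrite("pics/w3.png",I)
E
```

```text
[ 0.45277799 -0.29146277  0.17447912] 0.03806265494247721
-0.048 -0.022 [305.7 238.6]
-0.048 0.022 [359.5 238.6]
-0.02 -0.022 [306.2 270.4]
-0.02 0.022 [358.4 270.3]
0.018 -0.022 [305.9 322.7]
0.018 0.022 [359.1 322.4]
0.048 -0.022 [306.6 352.2]
0.048 0.022 [357.4 351.9]
```

View pics/w3.png

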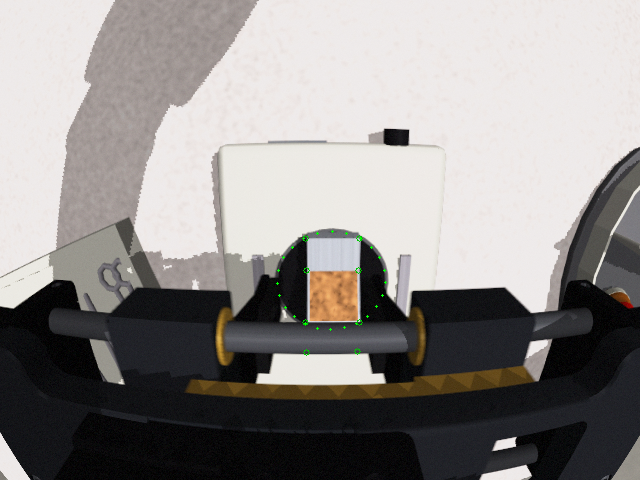

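The block stands central and square, with the toe end at (333,240) facing the dial; its edges match the prediction. Next I'll press the toe.

```bash
python3 - <<'E'
from h import *
p,q=cmd();print(p)
C=np.array([.513,-.292,0]);a=np.radians(-9.7);X=np.array([np.cos(a),np.sin(a),0])
g=C-.036*X+[0,0,.055]+[.0003,0,.0015]
plan(line(g,q,15))
E
```

```text
[ 0.45344505 -0.29072204  0.17442324]
[[-0.001, 0.0, 0.004, 0.0, 0.0, 0.0], [-0.003, 0.001, 0.017, 0.0, 0.0, 0.0], [-0.007, 0.003, 0.038, 0.0, 0.0, 0.0], [-0.013, 0.005, 0.065, 0.0, 0.0, 0.0], [-0.019, 0.007, 0.098, 0.0, 0.0, 0.0]]
[[-0.008, 0.003, 0.038, 0.0, 0.0, 0.0], [-0.016, 0.006, 0.078, 0.0, 0.0, 0.0], [-0.024, 0.009, 0.119, 0.0, 0.0, 0.0], [-0.032, 0.012, 0.159, 0.0, 0.0, 0.0], [-0.039, 0.015, 0.197, 0.0, 0.0, 0.0]]
[[-0.006, 0.002, 0.033, 0.0, 0.0, 0.0], [-0.012, 0.004, 0.061, 0.0, 0.0, 0.0], [-0.016, 0.006, 0.081, 0.0, 0.0, 0.0], [-0.018, 0.007, 0.094, 0.0, 0.0, 0.0], [-0.019, 0.007, 0.098, 0.0, 0.0, 0.0]]
```

Request:
{"fn": "drive_tool", "kwargs": {"increments": [[-0.001,0,0.004,0,0,0],[-0.003,0.001,0.017,0,0,0],[-0.007,0.003,0.038,0,0,0],[-0.013,0.005,0.065,0,0,0],[-0.019,0.007,0.098,0,0,0]], "claw": 1}}

```text
time: 18.73
ee_pos: [0.4593, -0.2897, 0.1424]
eef_rot: [0.084, 0.996, 0.001, -0.0]
ft_force: [0.2, -0.1, -0.1]
width: 0.0033
grip_force: 0.0
```

Request:
{"fn": "drive_tool", "kwargs": {"increments": [[-0.008,0.003,0.038,0,0,0],[-0.016,0.006,0.078,0,0,0],[-0.024,0.009,0.119,0,0,0],[-0.032,0.012,0.159,0,0,0],[-0.039,0.015,0.197,0,0,0]]}}

```text
time: 19.15
ee_pos: [0.4715, -0.2871, 0.083]
eef_rot: [0.084, 0.996, 0.001, -0.0]
ft_force: [-0.7, 0.1, -1.1]
width: 0.0005
grip_force: 0.0
```

Request:
{"fn": "drive_tool", "kwargs": {"increments": [[-0.006,0.002,0.033,0,0,0],[-0.012,0.004,0.061,0,0,0],[-0.016,0.006,0.081,0,0,0],[-0.018,0.007,0.094,0,0,0],[-0.019,0.007,0.098,0,0,0]]}}

```text
time: 19.57
ee_pos: [0.4774, -0.286, 0.0547]
eef_rot: [0.084, 0.996, 0.001, -0.0]
ft_force: [0.9, -0.1, 0.5]
width: 0.0006
grip_force: 0.0
```

Request:
{"fn": "drive_tool", "kwargs": {"increments": [[0,0,0.002,0,0,0],[0,0,0.004,0,0,0],[0,0,0.006,0,0,0],[0,0,0.008,0,0,0],[0,0,0.01,0,0,0]]}}

```text
time: 19.98
ee_pos: [0.4776, -0.2862, 0.0524]
eef_rot: [0.084, 0.996, 0.001, 0.0]
ft_force: [-0.2, -0.1, 0.2]
width: 0.0005
grip_force: 0.0
```

Request:
{"fn": "drive_tool", "kwargs": {"increments": [[0,0,0.001,0,0,0],[0,0,0.002,0,0,0],[0,0,0.003,0,0,0],[0,0,0.004,0,0,0],[0,0,0.005,0,0,0]]}}

```text
time: 20.4
ee_pos: [0.4775, -0.2861, 0.0507]
eef_rot: [0.084, 0.996, 0.001, 0.0]
ft_force: [0.2, 0.6, -0.3]
width: 0.0009
grip_force: 0.0
```

Request:
{"fn": "drive_tool", "kwargs": {"increments": [[0,0,0.001,0,0,0],[0,0,0.002,0,0,0],[0,0,0.003,0,0,0],[0,0,0.003,0,0,0],[0,0,0.003,0,0,0]]}}

```text
time: 20.82
ee_pos: [0.4775, -0.2861, 0.0498]
eef_rot: [0.084, 0.996, 0.001, 0.0]
ft_force: [-0.3, -0.1, 0.2]
width: 0.0002
grip_force: 0.0
```

Request:
{"fn": "drive_tool", "kwargs": {"increments": [[0,0,0.001,0,0,0],[0,0,0.002,0,0,0],[0,0,0.003,0,0,0],[0,0,0.004,0,0,0],[0,0,0.004,0,0,0]]}}

```text
time: 21.23
ee_pos: [0.4775, -0.2861, 0.0486]
eef_rot: [0.084, 0.996, 0.001, 0.0]
ft_force: [-0.2, 0.7, -0.7]
width: 0.0005
grip_force: 0.0
```

Request:
{"fn": "drive_tool", "kwargs": {"increments": [[0,0,0.001,0,0,0],[0,0,0.002,0,0,0],[0,0,0.003,0,0,0],[0,0,0.004,0,0,0],[0,0,0.004,0,0,0]]}}

```text
time: 21.65
ee_pos: [0.4774, -0.2861, 0.0473]
eef_rot: [0.084, 0.996, 0.001, 0.0]
ft_force: [-0.7, -0.3, -1.2]
width: 0.0008
grip_force: 0.0
```

Request:
{"fn": "drive_tool", "kwargs": {"increments": [[0,0,0.001,0,0,0],[0,0,0.002,0,0,0],[0,0,0.003,0,0,0],[0,0,0.004,0,0,0],[0,0,0.004,0,0,0]]}}

```text
time: 22.07
ee_pos: [0.4775, -0.2861, 0.0463]
eef_rot: [0.084, 0.996, 0.001, 0.0]
ft_force: [-0.5, 0.9, 1.9]
width: 0.0005
grip_force: 1.0
```

Request:
{"fn": "drive_tool", "kwargs": {"increments": [[0,0,0.001,0,0,0],[0,0,0.0015,0,0,0],[0,0,0.0015,0,0,0],[0,0,0.0015,0,0,0],[0,0,0.0015,0,0,0]]}}

```text
time: 22.48
ee_pos: [0.4775, -0.2861, 0.0461]
eef_rot: [0.084, 0.996, 0.001, 0.0]
ft_force: [-2.5, 1.3, 6.4]
width: 0.0004
grip_force: 3.2
```

Request:
{"fn": "drive_tool", "kwargs": {"increments": [[0,0,0,0,0,0],[0,0,0,0,0,0],[0,0,0,0,0,0],[0,0,0,0,0,0],[0,0,0,0,0,0]]}}

```text
time: 22.9
ee_pos: [0.4775, -0.2861, 0.0461]
eef_rot: [0.084, 0.996, 0.001, 0.0]
ft_force: [-1.9, 1.5, 6.2]
width: 0.0001
grip_force: 3.2
```

```bash
python3 - <<'E'
from h import *
p,q=cmd();p=p-[0,0,.0315*.3];json.dump([list(p),list(q)],open("cmd.json","w"));print(p,read_state()["ft_force"],read_state()["ee_pos"])
C=np.array([.513,-.292,0]);a=np.radians(-9.7);X=np.array([np.cos(a),np.sin(a),0])
u=p+[0,0,.045];v=C+.035*X+[.0003,0,.09];g=C+.035*X+[.0003,0,.0775]
plan(line(u,q,5)+line(v,q,10,u,q)+line(g,q,5,v,q))
E
```

```text
[ 0.47771319 -0.28599207  0.04708179] [-1.94675407  1.54179588  6.17959293] [ 0.47745955 -0.28614313  0.04610175]
[[-0.0, 0.0, -0.03, 0.0, 0.0, 0.0], [-0.0, 0.0, -0.06, 0.0, 0.0, 0.0], [-0.0, 0.0, -0.09, 0.0, 0.0, 0.0], [-0.0, 0.0, -0.12, 0.0, 0.0, 0.0], [-0.0, 0.0, -0.15, 0.0, 0.0, 0.0]]
[[-0.006, 0.0, 0.0, 0.0, 0.0, 0.0], [-0.023, 0.0, 0.001, 0.0, 0.0, 0.0], [-0.049, 0.0, 0.001, 0.0, 0.0, 0.0], [-0.082, 0.0, 0.002, 0.0, 0.0, 0.0], [-0.118, 0.0, 0.004, 0.0, 0.0, 0.0]]
[[-0.037, 0.0, 0.001, 0.0, 0.0, 0.0], [-0.07, 0.0, 0.002, 0.0, 0.0, 0.0], [-0.096, 0.0, 0.002, 0.0, 0.0, 0.0], [-0.113, 0.0, 0.003, 0.0, 0.0, 0.0], [-0.119, 0.0, 0.003, 0.0, 0.0, 0.0]]
[[0.0, 0.0, 0.008, 0.0, 0.0, 0.0], [0.0, 0.0, 0.017, 0.0, 0.0, 0.0], [0.0, 0.0, 0.025, 0.0, 0.0, 0.0], [0.0, 0.0, 0.033, 0.0, 0.0, 0.0], [0.0, 0.0, 0.042, 0.0, 0.0, 0.0]]
```

Request:
{"fn": "drive_tool", "kwargs": {"increments": [[0,0,-0.03,0,0,0],[0,0,-0.06,0,0,0],[0,0,-0.09,0,0,0],[0,0,-0.12,0,0,0],[0,0,-0.15,0,0,0]]}}

```text
time: 23.32
ee_pos: [0.4777, -0.2863, 0.0921]
eef_rot: [0.084, 0.996, 0.001, 0.001]
ft_force: [-0.3, 0.0, 0.1]
width: 0.0008
grip_force: 0.0
```

Request:
{"fn": "drive_tool", "kwargs": {"increments": [[-0.006,0,0,0,0,0],[-0.023,0,0.001,0,0,0],[-0.049,0,0.001,0,0,0],[-0.082,0,0.002,0,0,0],[-0.118,0,0.004,0,0,0]]}}

```text
time: 23.73
ee_pos: [0.5134, -0.292, 0.0891]
eef_rot: [0.084, 0.996, 0.001, -0.0]
ft_force: [0.2, -0.1, 1.1]
width: 0.0006
grip_force: 0.0
```

Request:
{"fn": "drive_tool", "kwargs": {"increments": [[-0.037,0,0.001,0,0,0],[-0.07,0,0.002,0,0,0],[-0.096,0,0.002,0,0,0],[-0.113,0,0.003,0,0,0],[-0.119,0,0.003,0,0,0]]}}

```text
time: 24.15
ee_pos: [0.5483, -0.2981, 0.0881]
eef_rot: [0.084, 0.996, 0.001, -0.0]
ft_force: [0.1, 0.3, -0.4]
width: 0.0004
grip_force: 0.0
```

Request:
{"fn": "drive_tool", "kwargs": {"increments": [[0,0,0.008,0,0,0],[0,0,0.017,0,0,0],[0,0,0.025,0,0,0],[0,0,0.033,0,0,0],[0,0,0.042,0,0,0]]}}

```text
time: 24.57
ee_pos: [0.5473, -0.2981, 0.0759]
eef_rot: [0.085, 0.996, 0.001, 0.0]
ft_force: [-0.5, -0.0, 0.1]
width: 0.0007
grip_force: 0.0
```

Request:
{"fn": "drive_tool", "kwargs": {"increments": [[0,0,0.002,0,0,0],[0,0,0.004,0,0,0],[0,0,0.006,0,0,0],[0,0,0.008,0,0,0],[0,0,0.01,0,0,0]]}}

```text
time: 24.98
ee_pos: [0.5476, -0.2982, 0.0732]
eef_rot: [0.084, 0.996, 0.001, 0.0]
ft_force: [-0.1, 0.3, 0.2]
width: 0.0
grip_force: 0.0
```

Request:
{"fn": "drive_tool", "kwargs": {"increments": [[0,0,0.001,0,0,0],[0,0,0.002,0,0,0],[0,0,0.003,0,0,0],[0,0,0.004,0,0,0],[0,0,0.004,0,0,0]]}}

```text
time: 25.4
ee_pos: [0.5476, -0.2981, 0.0719]
eef_rot: [0.084, 0.996, 0.001, 0.0]
ft_force: [-0.1, -0.0, 0.7]
width: 0.0005
grip_force: 0.0
```

Request:
{"fn": "drive_tool", "kwargs": {"increments": [[0,0,0.001,0,0,0],[0,0,0.002,0,0,0],[0,0,0.003,0,0,0],[0,0,0.004,0,0,0],[0,0,0.004,0,0,0]]}}

```text
time: 25.82
ee_pos: [0.5475, -0.2981, 0.0706]
eef_rot: [0.084, 0.996, 0.001, 0.0]
ft_force: [0.4, 1.2, -0.2]
width: 0.0006
grip_force: 0.0
```

Request:
{"fn": "drive_tool", "kwargs": {"increments": [[0,0,0.001,0,0,0],[0,0,0.002,0,0,0],[0,0,0.003,0,0,0],[0,0,0.004,0,0,0],[0,0,0.004,0,0,0]]}}

```text
time: 26.23
ee_pos: [0.5476, -0.2981, 0.0694]
eef_rot: [0.084, 0.996, 0.001, 0.0]
ft_force: [0.5, -0.5, -0.4]
width: 0.0006
grip_force: 0.0
```

Request:
{"fn": "drive_tool", "kwargs": {"increments": [[0,0,0.001,0,0,0],[0,0,0.002,0,0,0],[0,0,0.003,0,0,0],[0,0,0.004,0,0,0],[0,0,0.004,0,0,0]]}}

```text
time: 26.65
ee_pos: [0.5475, -0.2981, 0.0684]
eef_rot: [0.084, 0.996, 0.001, 0.0]
ft_force: [-1.2, 0.5, 1.3]
width: 0.0004
grip_force: 0.7
```

Request:
{"fn": "drive_tool", "kwargs": {"increments": [[0,0,0.001,0,0,0],[0,0,0.0017,0,0,0],[0,0,0.0017,0,0,0],[0,0,0.0017,0,0,0],[0,0,0.0017,0,0,0]]}}

```text
time: 27.07
ee_pos: [0.5476, -0.2981, 0.0682]
eef_rot: [0.084, 0.996, 0.001, 0.0]
ft_force: [-1.6, 1.3, 6.0]
width: 0.0004
grip_force: 2.8
```

Request:
{"fn": "drive_tool", "kwargs": {"increments": [[0,0,0,0,0,0],[0,0,0,0,0,0],[0,0,0,0,0,0],[0,0,0,0,0,0],[0,0,0,0,0,0]]}}

```text
time: 27.48
ee_pos: [0.5476, -0.2981, 0.0682]
eef_rot: [0.084, 0.996, 0.001, 0.0]
ft_force: [-0.8, 1.1, 5.5]
width: 0.0002
grip_force: 2.8
```

Both presses held at about 6 N. Now I'll retreat straight up, check and hand in.

Request:
{"fn": "drive_tool", "kwargs": {"increments": [[0,0,-0.03,0,0,0],[0,0,-0.08,0,0,0],[0,0,-0.15,0,0,0],[0,0,-0.23,0,0,0],[0,0,-0.3,0,0,0]]}}

```text
time: 27.9
ee_pos: [0.5474, -0.2985, 0.1595]
eef_rot: [0.085, 0.996, 0.001, 0.0]
ft_force: [0.1, -0.7, 1.1]
width: 0.0005
grip_force: 0.0
```

Request:
{"fn": "drive_tool", "kwargs": {"increments": [[0.05,0,-0.05,0,0,0],[0.1,0,-0.1,0,0,0],[0.16,0,-0.13,0,0,0],[0.2,0,-0.15,0,0,0],[0.2,0,-0.15,0,0,0]]}}

```text
time: 28.32
ee_pos: [0.4869, -0.2891, 0.2047]
eef_rot: [0.085, 0.996, 0.001, 0.001]
ft_force: [0.2, -0.5, 0.2]
width: 0.0005
grip_force: 0.0
```

```bash
python3 - <<'E'
from h import *
print(read_state()["ft_force"])
cv2.imwrite("pics/end.png",camera("scene"))
E
```

```text
[ 0.17875856 -0.50949915  0.19732157]
```

View pics/end.png

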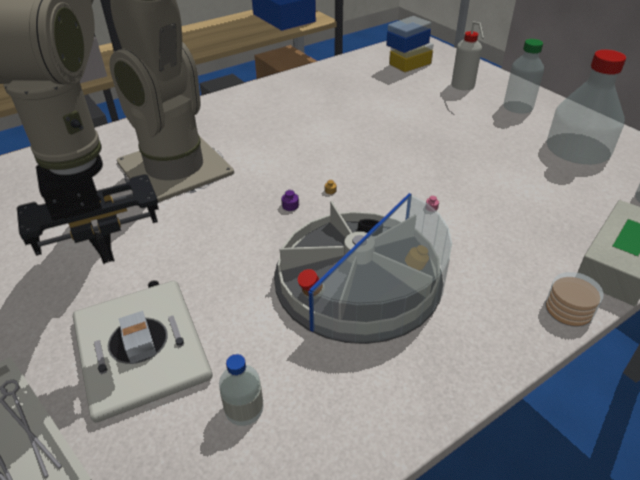

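The block stands on the plate at (137,337), the gripper is clear, the bottle has not moved and the rest of the stock is still in the carousel.

```bash
python3 -c "
from bench import *
print(close_job())"
```

```text
the job is handed in; nothing more can be done
None
```

The block stands square on the plate with its toe to the dial, the toe and then the top were each pressed with about 6 N, and the job is handed in; no verdict came back.

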